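# Lock a feed roller with its index pin

### The job

Lock the feed roller for servicing: lift the index pin out of its parking block and drop it foot first into the guide bore on the roller's stand, so that it rides on the rim of the index wheel. Then, with light fingertip friction on the rubber covering, roll the free roller slowly until the rim's hidden notch comes to the top and the pin falls into it, and leave the roller locked like that.

Things in the scene. Friction and masses are not known exactly. Their poses are not given: they have to be found in the camera images.
- stand: fixed bearing stand holding the roller: grey base plate 130 x 240 x 12 mm, an aluminium cheek at each end. Origin on the bench under the roller's middle, z up, y along the axle towards the end with the guide block. Axle parallel to y at x = 0, 75 mm above the bench. The roller turns freely both ways without end (1 N at its surface moves it), stays as left, and sits in sprung bearing blocks
- roller_top (a point): top of the roller's black rubber covering (radius 42 mm, y = -66 to +52 mm in the stand's frame; this point at y = -15, 91 mm along the axle from the guide bore); axes as the stand's. Too thick to grip, nothing to hook: press a fingertip on it (4 to 12 N) and drag along its surface. The roller sinks 1 mm per 5 N, at most 6 mm; over 30 N on roller or stand is damage
- guide (a point): centre of the upper mouth of the guide bore, on top of the aluminium guide block (50 x 44 x 22 mm thick), 143 mm above the bench, straight above the index wheel. Vertical through bore 12.5 mm across with a 3 mm chamfer at its mouth; the wheel's rim lies 4 mm under the block
- pin_head (a point): centre of the head of the loose steel index pin (70 g): a dark round knob 22 mm across and 20 mm high on a shank 10 mm across. The pin is 80 mm long, its foot 69 mm below this point. z along the pin, up. Parked at the start, upright, head up
- park: fixed aluminium parking block 60 x 60 x 32 mm, origin under its centre; the pin stands in a hole 12.5 mm across and 24 mm deep in the middle of its top
- wheel_top (a point): top of the rim of the steel index wheel on the roller (radius 42 mm, 12 mm wide), under the guide bore; fixed point of the stand. One notch in the rim, 14 mm wide and deep, starts unseen somewhere on the lower half, 2.0 to 4.3 rad from the top either way. A pin riding on the rim falls in as the notch passes slowly (under 50 mm/s at the surface)
- pin: the same loose index pin; origin at the centre of its tapered foot, z along the pin towards the head. The foot stands 26 mm under the guide's mouth while it rides on the rim and 40 mm under it when fully down in the notch
Things that resemble listed ones, but are neither listed nor needed, are in the scene too. What is meant by the pin is not red, and is the smaller of those in its own colour.

How it is judged:
By the outcome, as a careful person would: the job done as asked, in the order asked, and still so for the second after the job is handed in, with the robot touching nothing.
It also fails if it takes over 64 s, if anything falls off the work surface, if the arm or the gripper's body presses on something with over 40 N, if the wrist force passes 120 N, or if a joint passes its speed limit or range.

### The arm

A 6-joint arm with a two-finger parallel gripper is mounted at the origin on a cart in front of the work surface, level with it; the furniture and walls round the work are solid. World frame = base frame: x ahead of the robot, y to its left, z up, the work surface at z = 0. Lengths are in mm, angles in degrees, forces in N, time in s.
With the tool pointing down it reaches from about 300 to 750 mm from the base axis. Payload 8.5 kg.
Tool frame: the origin (TCP) lies on the centre line of the jaws, within the pads' length; the fingertips stand 19 mm ahead of it and the grasp point (between the pads) is the TCP; z points along the fingers, y is the line along which they close (so a half turn about z gives the same grasp; the last joint's range is limited). The gripper opens to 85 mm and grips with 20 to 120 N. Pads are 22 mm wide; open, the fingers measure 114 mm over their backs; the gripper's body (76 mm by 85 mm) begins 54 mm behind the grasp point. The pads swing forward as they close: fully open they stand 13 mm farther back than shut.
Start: joints at [-77.424, 21.807, 74.336, -0, 83.858, -12.336], TCP at [231.668, -498.809, 223.222] pointing down, gripper open.
Joint ranges: [-178.18, 178.18], [-50.72, 133.34], [12.68, 142.11], [-81.47, 261.47], [9.98, 163.14], [-165.26, 165.26]. Speed limits (degrees/s): [136.94, 136.94, 180, 180, 180, 180].

### API

Orientations are given as a 3x3 rotation matrix whose columns are the frame's x, y, z axes.
In Python, from cell import ctrl gives the robot as it stands.
- The arm moves only by the tool step_arm, never from a script. Its arguments are lists of equal length, an entry for each row: "dr": the turn, a rotation vector about the tool's x, y, z normalised to -1 to 1, where 1 is 90 degrees, a list of three; "slide": the shift along the tool's x, y, z normalised to -1 to 1, where 1 is 0.4 m, a list of three; "gripper": the opening, from 0 (shut) to 1 (fully open). In form: {"dr": [[ax, ay, az], ...], "slide": [[dx, dy, dz], ...], "gripper": [gripper, ...]}. A call has exactly 5 rows; each row is the pose to reach, as a shift and turn from the pose commanded when the call began, along the tool's axes at that moment; what a row does not reach only later rows make up. A row lasts 1/10 s, in which the tool goes at most 50 mm and 8.59 degrees, less where a joint would pass 70% of its speed; a pose out of reach is approached as far as the arm can. A call with a number of a shift or a turn outside -1 to 1 is refused whole. A call with a gripper value outside its range is refused whole. The fingers move at their own pace and stop on an object; "force" is the grip in N (left out, the last holds). Time passes only in rows, so rows that repeat a pose let the fingers close, or fill a call up. It gives the time, the measured TCP pose, the force, the opening and the grip force at its end, in the units of the state.
- ctrl.get_state(): the state, without advancing time (a new reading comes with each control period).
- ctrl.snapshot(name): name is "side" or "top"; returns a dict with "frame" (480x640x3 uint8, red, green, blue), "fx", "fy", "cx", "cy" (pixels), "k1" (the pictures are not rectified: a ray, as slopes to the right and down, at radius r is drawn at 1 + k1 r^2 times it, then the intrinsics apply), "xyz" and "orientation" of the camera in the world. Camera axes: x right, y down, z forward; pixel columns grow to the right and rows downward; lengths in mm; the calibration is good to about 2 mm. A picture is of the moment at which its call begins. There is no depth.
- ctrl.job_done(): hands the job in; it is judged then, once.
Trained networks look in a picture, given as the dict that the camera call returned (one of the last four; its "shot" number tells which), for a name from the list of things; names that differ only in an ending like _2 or _b are one class to them, and where a whole thing is asked for, a point or a joint stands for the part that bears it (a point fixed in the world has none). Each returns a list of dicts, best first, with "score" (0 to 1); they miss things now and then, are a little off and sometimes report something else, mostly with a low value. They report only what shows in the picture. A call takes as long as a camera call. They do not tell look-alikes from the thing itself.
- ctrl.recognise(target, picture): "uv" ([column, row] in pixels, amid what is visible of it).
- ctrl.trace(target, picture): "mask" (480x640 bool, what is visible of it) and "uv" ([column, row] in pixels, amid what is visible of it).
The state is a dict: "time": time; "qpos": joint angles; "joint_vel": joint speeds; "tau": joint torques, N m; "position": TCP position; "tcp_rot": TCP orientation; "wrist_force": force on the tool from outside, world axes, zero at the start; "moment": the same for the moment, N m; "gripper_width": finger opening in mm; "finger_force": force on a finger pad.
Only numpy, scipy, OpenCV 4.12 (cv2) and the standard library are available. Lean on these libraries where they do the work, as an engineer would, in place of code of your own. Each camera call takes 0.05 s, during which the arm holds its last target. There are 200 camera calls.

## Working session

There is one attempt and no reset: what is moved stays moved. The work goes in short steps, Python scripts to look and compute and a tool call to move; the robot and the scene stay as the last step left them, time stands still between calls to the robot, and variables do not carry over. Pictures are saved under pics/ and viewed, at most 10 in all, crops included, and the job is handed in when it is done.

Besides the shell and the picture viewer there is one more tool, called after "Request:" as name(argument=value, ...), one argument or row to a line, values as JSON. step_arm: Moves the arm, as the interface text tells. Its arguments: {"type":"object","properties":{"dr":{"type":"array","items":{"type":"array","items":{"type":"number","minimum":-1,"maximum":1}}},"slide":{"type":"array","items":{"type":"array","items":{"type":"number","minimum":-1,"maximum":1}}},"gripper":{"type":"array","items":{"type":"number"}},"force":{"type":"number"}},"required":["dr","slide","gripper"]}

```bash
mkdir -p pics; ls; cat > h.py <<'E'
import numpy as np, cv2
from cell import ctrl
def ray(s,uv):
    K=np.array([[s["fx"],0,s["cx"]],[0,s["fy"],s["cy"]],[0,0,1.]])
    p=cv2.undistortPoints(np.array([[uv]],float),K,np.array([s["k1"],0,0,0.]))[0,0]
    d=np.array(s["orientation"])@np.array([p[0],p[1],1]); return np.array(s["xyz"],float),d/np.linalg.norm(d)
def atz(s,uv,z):
    o,d=ray(s,uv); return o+d*(z-o[2])/d[2]
def tri(s1,u1,s2,u2):
    o1,a=ray(s1,u1);o2,b=ray(s2,u2)
    t=np.linalg.lstsq(np.c_[a,-b],o2-o1,rcond=None)[0]
    p,q=o1+t[0]*a,o2+t[1]*b; return (p+q)/2,np.linalg.norm(p-q)
def proj(s,P):
    R=np.array(s["orientation"]);c=R.T@(np.array(P,float)-np.array(s["xyz"]))
    x,y=c[:2]/c[2];f=1+s["k1"]*(x*x+y*y);return np.array([s["fx"]*x*f+s["cx"],s["fy"]*y*f+s["cy"]])
def save(s,n,crop=None,k=1):
    im=s["frame"][:,:,::-1]
    if crop: a,b,c,d=crop; im=im[b:d,a:c]
    cv2.imwrite("pics/"+n,cv2.resize(im,None,fx=k,fy=k,interpolation=cv2.INTER_CUBIC))
E
python3 - <<'E'
from h import *
ss={n:ctrl.snapshot(n) for n in("top","side")}
for n,s in ss.items():
    print(n,np.round(s["xyz"]),np.round(s["orientation"],2).tolist(),s["fx"],s["k1"])
    for t in("stand","pin_head","park","guide","roller_top","pin","wheel_top"):
        try: print(t,[(np.round(d["uv"]).tolist(),round(d["score"],2)) for d in ctrl.recognise(t,s)])
        except Exception as e: print(t,e)
im=np.hstack([cv2.resize(ss[n]["frame"],(400,300)) for n in ss]) 
save(ss["top"],"top.png");save(ss["side"],"side.png")
st=ctrl.get_state();print(st["wrist_force"],st["tcp_rot"],st["time"])
E
```

```text
pics
top [376. -29. 996.] [[0.0, -0.98, 0.17], [-1.0, -0.0, -0.01], [0.01, -0.17, -0.98]] 514.1301138061189 -0.127571089606332
stand [([251.0, 242.0], 0.9)]
pin_head [([410.0, 217.0], 0.64), ([428.0, 265.0], 0.58), ([382.0, 259.0], 0.54)]
park [([421.0, 270.0], 0.56)]
guide [([252.0, 239.0], 0.94)]
roller_top [([252.0, 240.0], 0.85), ([422.0, 270.0], 0.66)]
pin [([408.0, 218.0], 0.85)]
wheel_top [([251.0, 245.0], 0.55)]
side [364. 806. 484.] [[-0.98, -0.11, 0.18], [-0.21, 0.39, -0.9], [0.03, -0.92, -0.4]] 573.6218344567968 -0.06425131063554282
stand [([289.0, 329.0], 0.88)]
pin_head [([345.0, 243.0], 0.69), ([360.0, 223.0], 0.52)]
park [([360.0, 250.0], 0.79)]
guide [([286.0, 334.0], 0.91)]
roller_top [([289.0, 332.0], 0.6)]
pin [([361.0, 224.0], 0.61), ([347.0, 248.0], 0.5)]
wheel_top [([288.0, 328.0], 0.64)]
[ 0.31375828 -0.59591521  0.37223888] [[ 9.06959183e-01  4.21218519e-01 -1.19965531e-05]
 [ 4.21218519e-01 -9.06959183e-01 -1.23234009e-05]
 [-1.60712287e-05  6.12365130e-06 -1.00000000e+00]] 0.8
```

View pics/top.png

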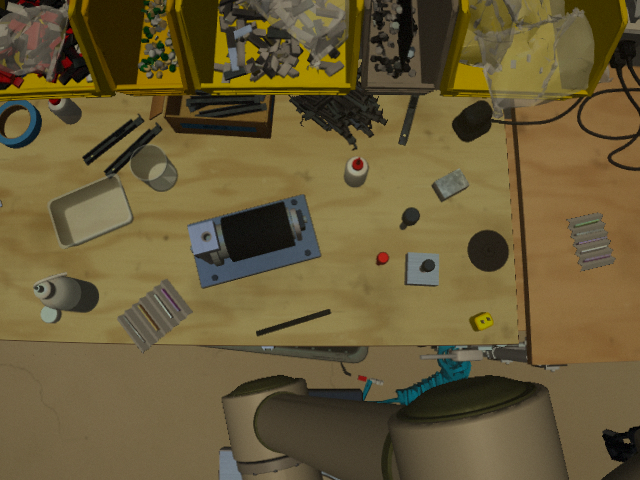

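View pics/side.png

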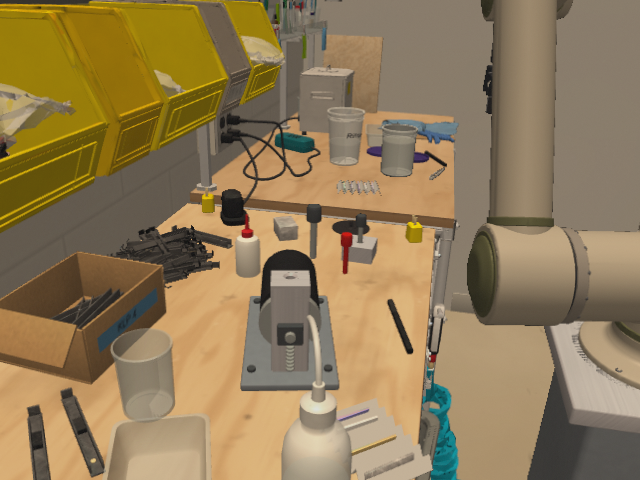

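Candidates for the pin: parked dark pin (top 428,266 / side 361,221), tall dark pin standing free (410,216 / 314,213), and red pin (383,258 / 346,238). I choose the parked one, since it is smaller than the other dark pin and not red. Next is the close crop and the measurements.

```bash
python3 - <<'E'
from h import *
t=ctrl.snapshot("top");s=ctrl.snapshot("side")
def c(S,a,b,w,h,k): return cv2.resize(S["frame"][b:b+h,a:a+w,::-1],None,fx=k,fy=k,interpolation=cv2.INTER_CUBIC)
A=np.hstack([c(t,180,190,150,100,5.0)[:, :750]]);
B=np.hstack([c(t,370,195,75,100,5.0)[:300] if 0 else cv2.resize(c(t,370,200,80,100,1),(240,300),interpolation=cv2.INTER_CUBIC),cv2.resize(c(s,295,190,90,80,1),(270,240),interpolation=cv2.INTER_CUBIC) if 0 else cv2.resize(c(s,295,190,90,100,1),(270,300),interpolation=cv2.INTER_CUBIC),cv2.resize(c(s,240,255,80,100,1),(240,300),interpolation=cv2.INTER_CUBIC)])
A=cv2.resize(c(t,180,190,150,60,1),(750,300),interpolation=cv2.INTER_CUBIC)
cv2.imwrite("pics/m.png",np.vstack([A,B]))
print("head tri",tri(t,(428,265),s,(361,220)), "at z101?",atz(t,(428,265),8+69))
print("guide",atz(t,(206,238),143))
q=[atz(t,p,12) for p in((188,225),(306,195),(320,257),(200,287))]
for p in q: print(np.round(p))
print("plate ctr",np.mean(q,0),"sides",[np.linalg.norm(q[i]-q[i-1]) for i in range(4)])
for name in("pin_head","park","stand"):
  for n,S in(("t",t),("s",s)):
    for d in ctrl.trace(name,S):
      m=d["mask"];ys,xs=np.nonzero(m);print(name,n,round(d["score"],2),np.round(d["uv"]),xs.min(),xs.max(),ys.min(),ys.max(),m.sum())
E
```

```text
head tri (array([ 491.39125376, -226.80125062,   76.03777512]), np.float64(2.1481675374224145)) at z101? [ 492.34861715 -226.53611067   77.        ]
guide [528.95376607 162.41044417 143.        ]
[578. 229.  12.]
[639.  -3.  12.]
[516. -31.  12.]
[457. 200.  12.]
plate ctr [547.55454187  98.73954057  12.        ] sides [np.float64(124.96568024883759), np.float64(239.4615975692613), np.float64(126.61090993569192), np.float64(238.06478702357916)]
pin_head t 0.63 [252. 243.] 187 321 194 288 8237
pin_head t 0.59 [412. 217.] 400 418 208 228 274
pin_head t 0.48 [428. 266.] 421 434 258 270 128
pin_head s 0.94 [313. 219.] 307 321 204 258 504
pin_head s 0.63 [365. 222.] 357 366 214 242 191
pin_head s 0.56 [346. 244.] 341 352 232 272 260
park t 0.95 [421. 270.] 404 438 252 286 992
park s 0.68 [360. 250.] 342 377 235 263 660
stand t 0.91 [252. 242.] 188 320 194 288 8142
stand s 0.79 [290. 329.] 239 340 250 391 10321
```

View pics/m.png

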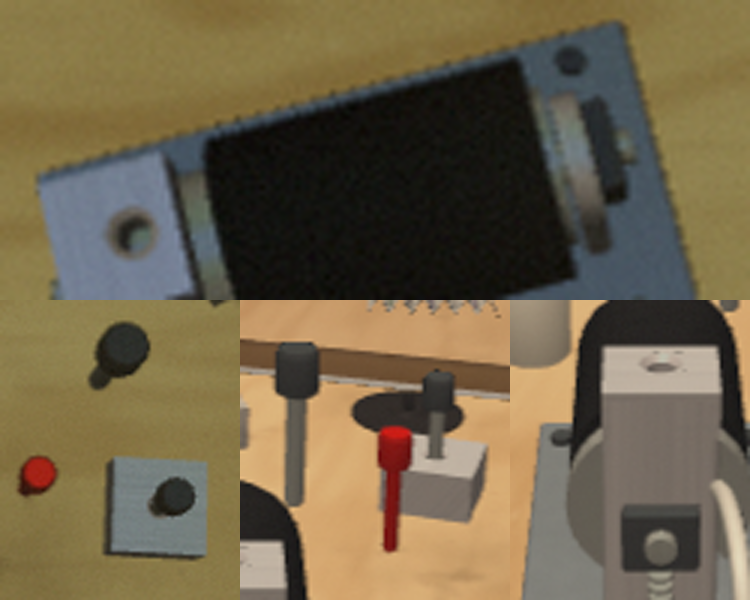

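Crop confirms it: the parked dark pin is smaller than the free-standing dark one. The bore shows at top (206.4,237) and side (290.7,275.7).

```bash
python3 - <<'E'
from h import *
t=ctrl.snapshot("top");s=ctrl.snapshot("side")
print("bore tri",tri(t,(206.4,237),s,(290.7,275.7)), atz(t,(206.4,237),143),atz(s,(290.7,275.7),143))
print("head",tri(t,(428.3,264.5),s,(361,221)),atz(t,(428.3,264.5),80))
print("hole/park",atz(t,(421.5,269),32))
print("red",tri(t,(383,258),s,(346.5,239)),"tall",tri(t,(410.5,216),s,(314,213)))
q=[atz(t,p,12)[:2] for p in((187.7,225.2),(304.5,194.5),(320,257),(200,287))]
print(np.degrees(np.arctan2(*(q[0]-q[1])[::-1])),np.degrees(np.arctan2(*(q[3]-q[2])[::-1])))
# roller covering edges in top at z~117: left end upper corner & right end upper corner
for n,S in(("t",t),("s",s)):
    print(n,ctrl.recognise("pin_head",S)[:3])
st=ctrl.get_state();print(st["position"],st["gripper_width"])
E
```

```text
bore tri (array([530.50199768, 161.94866252, 142.04161445]), np.float64(0.6897929345477036)) [530.67508219 161.79795149 143.        ] [529.66919963 163.83964133 143.        ]
head (array([ 492.01531045, -227.94819539,   73.55327769]), np.float64(3.357179091246419)) [ 492.87934957 -226.46993324   80.        ]
hole/park [ 490.39662477 -223.46472784   32.        ]
red (array([ 505.59487088, -145.84002192,   67.98818591]), np.float64(1.4544237813344794)) tall (array([ 578.25789838, -194.13553135,   93.35315474]), np.float64(2.3684254225612276))
105.24757338229905 104.38488701069903
t [{'uv': [409.0, 216.7], 'score': 0.83}]
s [{'uv': [313.7, 217.1], 'score': 0.79}, {'uv': [361.5, 224.8], 'score': 0.64}, {'uv': [346.5, 245.6], 'score': 0.58}]
[ 231.67231798 -498.8061883   223.20750554] 85.36398777739862
```

Request:
step_arm(
  dr=[
    [0,0,0.112],
    [0,0,0.112],
    [0,0,0.112],
    [0,0,0.112],
    [0,0,0.112],
  ],
  slide=[
    [0.8764,-0.342,0.15],
    [0.8764,-0.342,0.15],
    [0.8764,-0.342,0.15],
    [0.8764,-0.342,0.15],
    [0.8764,-0.342,0.15],
  ],
  gripper=[0.55,0.55,0.55,0.55,0.55],
)

```text
time: 1.9
position: [402.1, -320.5, 184.1]
tcp_rot: [[0.967, 0.256, 0.0], [0.256, -0.967, -0.0], [0.0, 0.0, -1.0]]
wrist_force: [0.8, -0.4, 0.2]
gripper_width: 47.1
finger_force: 0.0
```

```bash
cat >> h.py <<'E'
def rel(target,st=None):
    st=st or ctrl.get_state();R=np.array(st["tcp_rot"])
    print("t",round(st["time"],2),"pos",np.round(st["position"],1),"yaw",np.round(np.degrees(np.arctan2(R[1,0],R[0,0])),2),"z",np.round(R[:,2],3),"w",round(st["gripper_width"],1),"ff",np.round(st["finger_force"],1),"F",np.round(st["wrist_force"],1))
    print("slide",np.round(R.T@(np.array(target)-st["position"])/400,4))
E
python3 -c "
from h import *
rel([492,-227,150])"
```

```text
t 1.9 pos [ 402.1 -320.5  184.1] yaw 14.82 z [ 0. -0. -1.] w 47.1 ff 0.0 F [ 0.8 -0.4  0.2]
slide [ 0.2769 -0.1687  0.0852]
```

Request:
step_arm(
  dr=[
    [0,0,0],
    [0,0,0],
    [0,0,0],
    [0,0,0],
    [0,0,0],
  ],
  slide=[
    [0.277,-0.1687,0.085],
    [0.277,-0.1687,0.085],
    [0.277,-0.1687,0.085],
    [0.277,-0.1687,0.125],
    [0.277,-0.1687,0.125],
  ],
  gripper=[0.55,0.55,0.55,0.55,0.55],
)

```text
time: 2.4
position: [490.6, -227.2, 132.5]
tcp_rot: [[0.966, 0.258, -0.003], [0.258, -0.966, 0.002], [-0.002, -0.003, -1.0]]
wrist_force: [-0.8, -0.9, 0.8]
gripper_width: 47.0
finger_force: 0.0
```

```bash
python3 -c "
from h import *
rel([492,-227,78])
s=ctrl.snapshot('side');t=ctrl.snapshot('top')
A=[cv2.resize(S['frame'][b:b+90,a:a+120,::-1],(480,360),interpolation=cv2.INTER_CUBIC)[:,:390] for S,a,b in((s,300,165),(t,385,215))]
cv2.imwrite('pics/g.png',np.hstack(A))
st=ctrl.get_state();p=np.array(st['position']);print(proj(s,p),proj(t,p),proj(s,[492,-227,77]))"
```

```text
t 2.4 pos [ 490.6 -227.2  132.5] yaw 14.94 z [-0.003  0.002 -1.   ] w 47.0 ff 0.0 F [-0.8 -0.9  0.8]
slide [0.0038 0.0009 0.1363]
[362.66194254 191.06768637] [436.34136543 261.67592859] [360.18769914 219.37396427]
```

View pics/g.png

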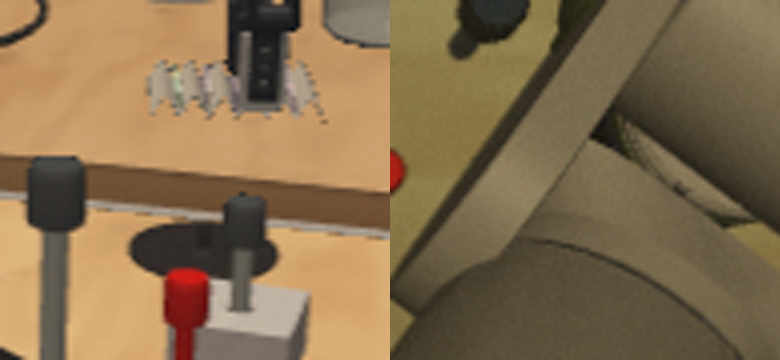

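The tips sit above the parked pin's head (side 361,220), so I'm going down.

Request:
step_arm(
  dr=[
    [0,0,0],
    [0,0,0],
    [0,0,0],
    [0,0,0],
    [0,0,0],
  ],
  slide=[
    [0,0,0.05],
    [0,0,0.1],
    [0,0,0.13],
    [0,0,0.138],
    [0,0,0.138],
  ],
  gripper=[0.55,0.55,0.55,0.55,0.55],
)

```text
time: 3.0
position: [490.9, -229.0, 79.4]
tcp_rot: [[0.967, 0.255, 0.0], [0.255, -0.967, -0.0], [0.0, 0.0, -1.0]]
wrist_force: [-0.4, -0.1, -0.4]
gripper_width: 47.1
finger_force: 0.0
```

Request:
step_arm(
  dr=[
    [0,0,0],
    [0,0,0],
    [0,0,0],
    [0,0,0],
    [0,0,0],
  ],
  slide=[
    [0,0,0],
    [0,0,0],
    [0,0,0],
    [0,0,0],
    [0,0,0],
  ],
  gripper=[0.15,0.15,0.15,0.15,0.15],
  force=40,
)

```text
time: 3.5
position: [491.3, -228.8, 79.6]
tcp_rot: [[0.967, 0.256, 0.001], [0.256, -0.967, -0.001], [0.001, 0.001, -1.0]]
wrist_force: [0.4, 0.8, 5.9]
gripper_width: 12.8
finger_force: 4.1
```

```bash
python3 -c "
from h import *
rel([492,-227,78])
s=ctrl.snapshot('side')
save(s,'g2.png',(310,170,410,270),4)"
```

```text
t 3.5 pos [ 491.3 -228.8   79.6] yaw 14.84 z [ 0.001 -0.001 -1.   ] w 12.8 ff 4.1 F [0.4 0.8 5.9]
slide [ 0.0029 -0.0038  0.004 ]
```

View pics/g2.png

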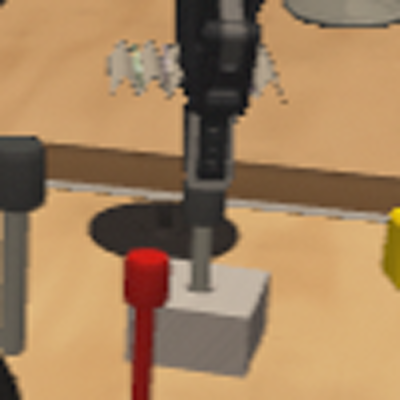

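The grip missed: width is 12.8 where the head is 22 mm, with a 6 N upward force. I'll take a closer look before mending it.

```bash
python3 -c "
from h import *
s=ctrl.snapshot('side');
p=np.array(ctrl.get_state()['position'])
for d in (-50,-19,0,19): print(d,proj(s,p-[0,0,d]))
print('near finger tip',proj(s,p+[-4,15,-19]))
for z in (67,87,88): print(z,proj(s,[492,-227,z]))
save(s,'g3.png',(335,180,395,240),10)"
```

```text
-50 [362.24532186 193.45036152]
-19 [361.31762203 208.66492901]
0 [360.75712177 217.82685212]
19 [360.20272474 226.86668388]
near finger tip [361.12913629 229.92233467]
67 [359.89691407 224.14359939]
87 [360.48017079 214.57047396]
88 [360.50951094 214.08825405]
```

View pics/g3.png

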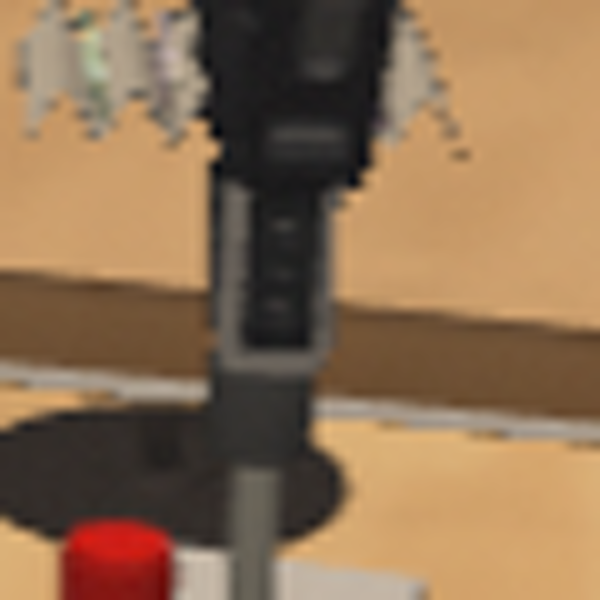

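The fingertips sit on top of the head: the tip edge is at row 217 and the head's bottom at 226. So the tips end about 26 mm short of what the TCP reading implies. I'll open up and go lower, watching the force.

Request:
step_arm(
  dr=[
    [0,0,0],
    [0,0,0],
    [0,0,0],
    [0,0,0],
    [0,0,0],
  ],
  slide=[
    [0,0,0],
    [0,0,0],
    [0,0,0],
    [0,0,0],
    [0,0,0.01],
  ],
  gripper=[0.75,0.75,0.75,0.75,0.75],
)

```text
time: 4.1
position: [491.0, -228.6, 75.1]
tcp_rot: [[0.967, 0.256, 0.001], [0.256, -0.967, -0.0], [0.0, 0.001, -1.0]]
wrist_force: [-0.1, -0.1, -0.3]
gripper_width: 64.0
finger_force: 0.0
```

Request:
step_arm(
  dr=[
    [0,0,0],
    [0,0,0],
    [0,0,0],
    [0,0,0],
    [0,0,0],
  ],
  slide=[
    [0,0,0.008],
    [0,0,0.016],
    [0,0,0.024],
    [0,0,0.032],
    [0,0,0.04],
  ],
  gripper=[0.75,0.75,0.75,0.75,0.75],
)

```text
time: 4.6
position: [490.8, -228.5, 58.7]
tcp_rot: [[0.967, 0.256, -0.0], [0.256, -0.967, 0.0], [-0.0, -0.0, -1.0]]
wrist_force: [-0.1, 0.5, -0.2]
gripper_width: 63.8
finger_force: 0.0
```

```bash
python3 -c "
from h import *
rel([492,-227,55])
s=ctrl.snapshot('side');
save(s,'g4.png',(325,180,395,250),8)"
```

```text
t 4.6 pos [ 490.8 -228.5   58.7] yaw 14.83 z [-0.  0. -1.] w 63.8 ff 0.0 F [-0.1  0.5 -0.2]
slide [ 0.0037 -0.0028  0.0092]
```

View pics/g4.png

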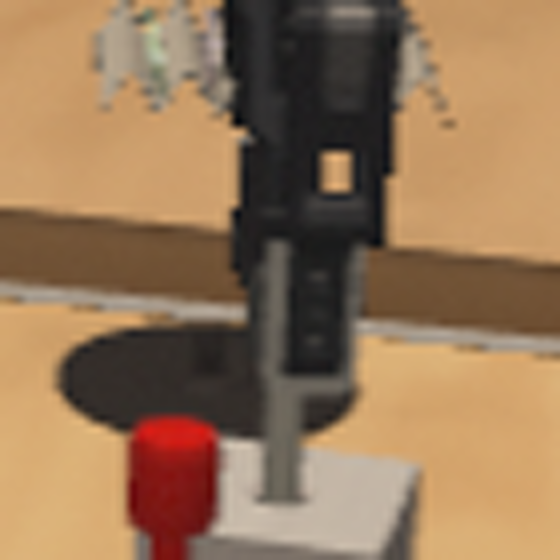

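The near fingertip is now at row 229, below the head's bottom. Closing, then lifting slightly.

Request:
step_arm(
  dr=[
    [0,0,0],
    [0,0,0],
    [0,0,0],
    [0,0,0],
    [0,0,0],
  ],
  slide=[
    [0,0,0],
    [0,0,0],
    [0,0,0],
    [0,0,0],
    [0,0,0],
  ],
  gripper=[0.1,0.1,0.1,0.1,0.1],
  force=40,
)

```text
time: 5.15
position: [491.0, -228.4, 59.3]
tcp_rot: [[0.967, 0.256, 0.0], [0.256, -0.967, -0.0], [0.0, 0.0, -1.0]]
wrist_force: [0.1, 1.3, 3.3]
gripper_width: 20.0
finger_force: 39.0
```

```bash
python3 -c "
from h import *
rel([492,-227,55])"
```

```text
t 5.15 pos [ 491.  -228.4   59.3] yaw 14.84 z [ 0. -0. -1.] w 20.0 ff 39.0 F [0.1 1.3 3.3]
slide [ 0.0034 -0.0028  0.0106]
```

Request:
step_arm(
  dr=[
    [0,0,0],
    [0,0,0],
    [0,0,0],
    [0,0,0],
    [0,0,0],
  ],
  slide=[
    [0,0,-0.03],
    [0,0,-0.08],
    [0,0,-0.15],
    [0,0,-0.25],
    [0,0,-0.35],
  ],
  gripper=[0.1,0.1,0.1,0.1,0.1],
)

```text
time: 5.65
position: [490.5, -228.3, 201.0]
tcp_rot: [[0.967, 0.256, -0.0], [0.256, -0.967, 0.0], [-0.0, -0.0, -1.0]]
wrist_force: [0.2, -0.2, -0.5]
gripper_width: 20.1
finger_force: 39.3
```

```bash
python3 -c "
from h import *
rel([492,-227,219])
s=ctrl.snapshot('side');t=ctrl.snapshot('top')
p=np.array(ctrl.get_state()['position']);print(proj(s,p),[proj(s,p+[0,0,d]) for d in (8,18,28,-51)])
save(s,'g5.png',(305,110,405,235),5)"
```

```text
t 5.65 pos [ 490.5 -228.3  201. ] yaw 14.83 z [-0.  0. -1.] w 20.1 ff 39.3 F [ 0.2 -0.2 -0.5]
slide [ 0.0044 -0.0021 -0.0449]
[364.00179256 154.89153997] [array([364.25244764, 150.69795605]), array([364.56732463, 145.42293168]), array([364.88393428, 140.11099825]), array([362.42983481, 181.08056742])]
```

View pics/g5.png

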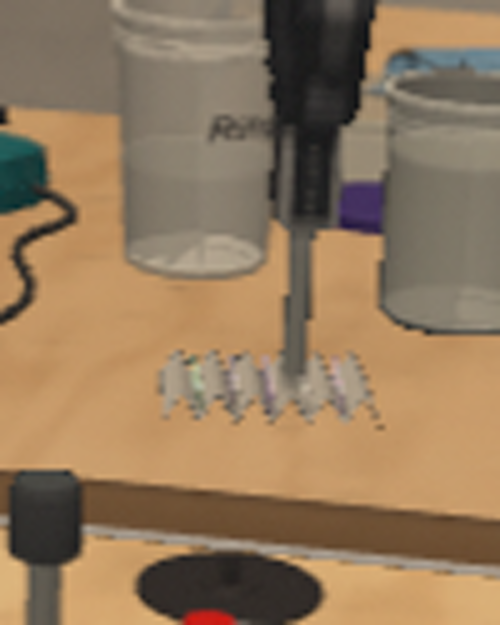

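Pin is held upright, foot at side (363,185). Now carrying it over to the guide.

Request:
step_arm(
  dr=[
    [0,0,0],
    [0,0,0],
    [0,0,0],
    [0,0,0],
    [0,0,0],
  ],
  slide=[
    [0.034,-0.092,-0.085],
    [0.137,-0.368,-0.085],
    [0.24,-0.643,-0.085],
    [0.343,-0.919,-0.085],
    [0.343,-0.919,-0.085],
  ],
  gripper=[0.1,0.1,0.1,0.1,0.1],
)

```text
time: 6.25
position: [513.7, 10.1, 232.6]
tcp_rot: [[0.967, 0.256, -0.0], [0.256, -0.967, -0.0], [-0.0, -0.0, -1.0]]
wrist_force: [0.6, -0.7, 0.6]
gripper_width: 20.0
finger_force: 39.4
```

```bash
python3 -c "
from h import *
rel([529,162,235])"
```

```text
t 6.25 pos [513.7  10.1 232.6] yaw 14.81 z [-0. -0. -1.] w 20.0 ff 39.4 F [ 0.6 -0.7  0.6]
slide [ 0.1341 -0.3573 -0.0059]
```

Request:
step_arm(
  dr=[
    [0,0,0],
    [0,0,0],
    [0,0,0],
    [0,0,0],
    [0,0,0],
  ],
  slide=[
    [0.134,-0.357,-0.006],
    [0.134,-0.357,-0.006],
    [0.134,-0.357,-0.006],
    [0.134,-0.357,-0.006],
    [0.134,-0.357,-0.006],
  ],
  gripper=[0.1,0.1,0.1,0.1,0.1],
)

```text
time: 6.75
position: [529.0, 160.8, 234.7]
tcp_rot: [[0.966, 0.258, -0.001], [0.258, -0.966, -0.0], [-0.001, 0.0, -1.0]]
wrist_force: [-0.2, 0.3, -1.0]
gripper_width: 20.2
finger_force: 39.5
```

```bash
python3 -c "
from h import *
rel([529,162,235])
s=ctrl.snapshot('side');t=ctrl.snapshot('top')
p=np.array(ctrl.get_state()['position'])
for d in (0,-51,-58): print(d,proj(s,p+[0,0,d]),proj(t,p+[0,0,d]))
A=[cv2.resize(S['frame'][b:b+100,a:a+80,::-1],(400,500),interpolation=cv2.INTER_CUBIC) for S,a,b in((s,250,190),(t,165,185))]
cv2.imwrite('pics/g6.png',np.hstack(A))"
```

```text
t 6.75 pos [529.  160.8 234.7] yaw 14.97 z [-0.001 -0.    -1.   ] w 20.2 ff 39.5 F [-0.2  0.3 -1. ]
slide [ 0.0008 -0.0029 -0.0008]
0 [292.5988831  208.02660755] [195.23833708 227.04622651]
-51 [292.20428735 245.52308731] [202.66214669 233.30458089]
-58 [292.15286407 250.50734024] [203.61295816 234.10544137]
```

View pics/g6.png

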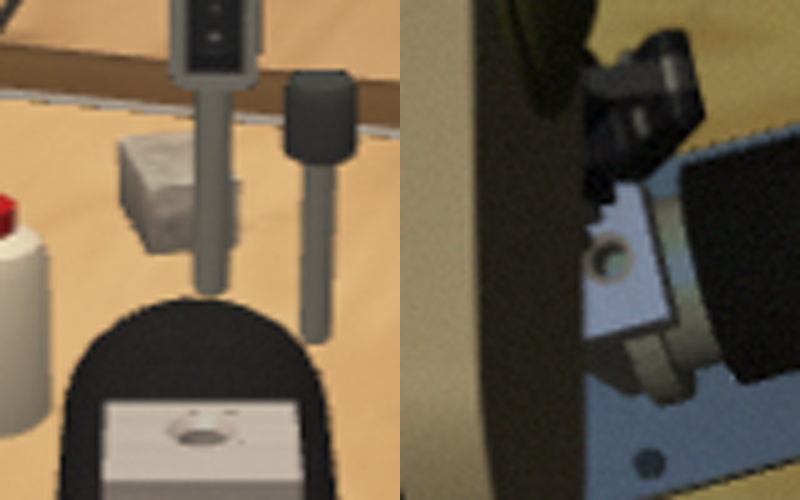

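Foot at side (292.2,248) agrees with the TCP in x. The bore is about 1 mm further in x, so I'm correcting and descending to just above the mouth, then in.

Request:
step_arm(
  dr=[
    [0,0,0],
    [0,0,0],
    [0,0,0],
    [0,0,0],
    [0,0,0],
  ],
  slide=[
    [0.0027,0,0.03],
    [0.0027,0,0.06],
    [0.0027,0,0.085],
    [0.0027,0,0.085],
    [0.0027,0,0.085],
  ],
  gripper=[0.1,0.1,0.1,0.1,0.1],
)

```text
time: 7.35
position: [530.6, 159.7, 201.0]
tcp_rot: [[0.967, 0.255, -0.0], [0.255, -0.967, -0.0], [-0.0, -0.0, -1.0]]
wrist_force: [0.0, 0.3, 0.2]
gripper_width: 20.4
finger_force: 39.5
```

Request:
step_arm(
  dr=[
    [0,0,0],
    [0,0,0],
    [0,0,0],
    [0,0,0],
    [0,0,0],
  ],
  slide=[
    [0,0,0.005],
    [0,0,0.01],
    [0,0,0.015],
    [0,0,0.02],
    [0,0,0.025],
  ],
  gripper=[0.1,0.1,0.1,0.1,0.1],
)

```text
time: 7.85
position: [530.5, 160.2, 190.9]
tcp_rot: [[0.967, 0.256, 0.0], [0.256, -0.967, -0.0], [0.0, 0.0, -1.0]]
wrist_force: [0.2, 0.8, -0.5]
gripper_width: 20.2
finger_force: 39.5
```

```bash
python3 -c "
from h import *
rel([530,162.3,171])
s=ctrl.snapshot('side')
A=cv2.resize(s['frame'][190:290,250:330,::-1],(400,500),interpolation=cv2.INTER_CUBIC)
cv2.imwrite('pics/g7.png',A)"
```

```text
t 7.85 pos [530.5 160.2 190.9] yaw 14.83 z [ 0. -0. -1.] w 20.2 ff 39.5 F [ 0.2  0.8 -0.5]
slide [ 0.0002 -0.0053  0.0498]
```

Request:
step_arm(
  dr=[
    [0,0,0],
    [0,0,0],
    [0,0,0],
    [0,0,0],
    [0,0,0],
  ],
  slide=[
    [0,0,0.004],
    [0,0,0.008],
    [0,0,0.012],
    [0,0,0.016],
    [0,0,0.02],
  ],
  gripper=[0.1,0.1,0.1,0.1,0.1],
)

```text
time: 8.4
position: [530.5, 160.2, 182.9]
tcp_rot: [[0.967, 0.256, -0.0], [0.256, -0.967, 0.0], [-0.0, -0.0, -1.0]]
wrist_force: [0.6, 0.7, -0.9]
gripper_width: 20.6
finger_force: 39.5
```

```bash
python3 -c "
from h import *
rel([530,162.3,171])
s=ctrl.snapshot('side')
A=cv2.resize(s['frame'][190:290,250:330,::-1],(400,500),interpolation=cv2.INTER_CUBIC)
cv2.imwrite('pics/g8.png',A)"
```

```text
t 8.4 pos [530.5 160.2 182.9] yaw 14.83 z [-0.  0. -1.] w 20.6 ff 39.5 F [ 0.6  0.7 -0.9]
slide [ 0.0002 -0.0054  0.0298]
```

View pics/g8.png

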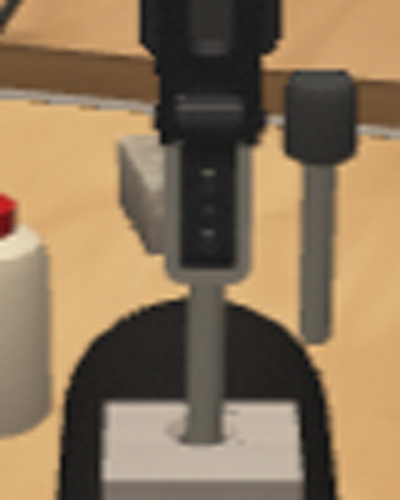

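The foot is entering the bore at side (291,276). Continuing down in small steps.

Request:
step_arm(
  dr=[
    [0,0,0],
    [0,0,0],
    [0,0,0],
    [0,0,0],
    [0,0,0],
  ],
  slide=[
    [0,0,0.003],
    [0,0,0.006],
    [0,0,0.009],
    [0,0,0.012],
    [0,0,0.015],
  ],
  gripper=[0.1,0.1,0.1,0.1,0.1],
)

```text
time: 8.95
position: [530.5, 160.2, 177.0]
tcp_rot: [[0.967, 0.256, -0.0], [0.256, -0.967, 0.0], [-0.0, -0.0, -1.0]]
wrist_force: [0.2, 0.6, -1.0]
gripper_width: 20.2
finger_force: 39.5
```

```bash
python3 -c "
from h import *
rel([530,162.3,171])
s=ctrl.snapshot('side')
m=ctrl.trace('pin',s)
for d in m:
  ys,xs=np.nonzero(d['mask']);print(d['score'],np.round(d['uv']),xs.min(),xs.max(),ys.min(),ys.max())
print(s['frame'][268:284:1,290])"
```

```text
t 8.95 pos [530.5 160.2 177. ] yaw 14.83 z [-0.  0. -1.] w 20.2 ff 39.5 F [ 0.2  0.6 -1. ]
slide [ 0.0002 -0.0054  0.0149]
0.9 [314. 227.] 308 321 204 258
0.77 [345. 244.] 341 352 232 273
0.46 [290. 265.] 288 294 251 278
[[102  96  85]
 [102  96  85]
 [102  96  86]
 [102  97  85]
 [102  97  86]
 [101  97  86]
 [102  97  85]
 [102  96  85]
 [101  96  86]
 [102  98  86]
 [108 103  92]
 [171 160 145]
 [192 179 163]
 [195 182 166]
 [195 181 165]
 [195 180 165]]
```

The visible lower end of the shank stays at row 278 while the fingers come down, so the pin is sliding in freely. Releasing and lifting clear.

Request:
step_arm(
  dr=[
    [0,0,0],
    [0,0,0],
    [0,0,0],
    [0,0,0],
    [0,0,0],
  ],
  slide=[
    [0,0,0],
    [0,0,0],
    [0,0,0],
    [0,0,0],
    [0,0,-0.02],
  ],
  gripper=[0.6,0.6,0.6,0.6,0.6],
)

```text
time: 9.55
position: [530.0, 160.2, 184.6]
tcp_rot: [[0.967, 0.256, -0.002], [0.256, -0.967, -0.0], [-0.002, -0.0, -1.0]]
wrist_force: [0.9, 0.1, 0.6]
gripper_width: 51.0
finger_force: 0.0
```

Request:
step_arm(
  dr=[
    [0,0,0],
    [0,0,0],
    [0,0,0],
    [0,0,0],
    [0,0,0],
  ],
  slide=[
    [0,0,-0.03],
    [0,0,-0.07],
    [0,0,-0.12],
    [0,0,-0.16],
    [0,0,-0.16],
  ],
  gripper=[0.6,0.6,0.6,0.6,0.6],
)

```text
time: 10.05
position: [531.3, 160.3, 251.7]
tcp_rot: [[0.967, 0.256, 0.005], [0.256, -0.967, 0.0], [0.005, 0.001, -1.0]]
wrist_force: [0.5, -0.3, -0.2]
gripper_width: 51.3
finger_force: 0.0
```

```bash
cat >> h.py <<'E'
def pin():
    s=ctrl.snapshot('side')
    c=s['frame'][225:285,278:304].astype(int).sum(2)
    dark=(c<200).sum(1)   # head rows (dark knob), width in px
    print("dark rows",[(225+i,int(v)) for i,v in enumerate(dark) if v>=8])
    for z in(196,176,182,162): print(z,np.round(proj(s,[530,162,z]),1),end=' ')
    print([ (np.round(d['uv']).tolist(),round(d['score'],2)) for d in ctrl.recognise('pin_head',s)])
    return s
E
python3 -c "
from h import *
y=np.array([-.256,.967,0]);b=np.array([530.3,162,0])
rel(b-91*y+[0,0,175]);pin()"
```

```text
t 10.05 pos [531.3 160.3 251.7] yaw 14.84 z [ 0.005  0.    -1.   ] w 51.3 ff 0.0 F [ 0.5 -0.3 -0.2]
slide [-0.0022  0.2227  0.1918]
dark rows [(239, 14), (240, 16), (241, 15), (242, 15), (243, 15), (244, 15), (245, 15), (246, 15), (247, 16), (248, 16), (249, 16), (250, 16), (251, 20), (252, 23), (253, 25), (254, 26), (255, 26), (256, 19), (257, 19), (258, 19), (259, 19), (260, 19), (261, 19), (262, 19), (263, 19), (264, 19), (265, 19), (266, 19), (267, 19), (268, 19), (269, 19)]
196 [291.2 237.6] 176 [291. 252.] 182 [291.1 247.7] 162 [290.9 261.9] [([346.0, 243.0], 0.88), ([295.0, 252.0], 0.83)]
```

The pin's head top is at row 239 (z ≈ 195, predicted for riding on the rim), so it rides. Now the roller: going beside the guide with jaws shut, above the covering.

Request:
step_arm(
  dr=[
    [0,0,0],
    [0,0,0],
    [0,0,0],
    [0,0,0],
    [0,0,0],
  ],
  slide=[
    [0,0.12,0],
    [0,0.223,0],
    [0,0.223,0.05],
    [0,0.223,0.15],
    [0,0.223,0.22],
  ],
  gripper=[0.6,0,0,0,0],
)

```text
time: 10.65
position: [552.2, 73.6, 158.1]
tcp_rot: [[0.967, 0.255, -0.003], [0.255, -0.967, 0.0], [-0.003, -0.001, -1.0]]
wrist_force: [0.7, -0.1, 0.3]
gripper_width: 0.2
finger_force: 0.0
```

Request:
step_arm(
  dr=[
    [0,0,0],
    [0,0,0],
    [0,0,0],
    [0,0,0],
    [0,0,0],
  ],
  slide=[
    [0,0,0],
    [0,0,0],
    [0,0,0.007],
    [0,0,0.014],
    [0,0,0.02],
  ],
  gripper=[0,0,0,0,0],
)

```text
time: 11.15
position: [553.5, 74.0, 153.7]
tcp_rot: [[0.967, 0.256, 0.001], [0.256, -0.967, -0.0], [0.001, 0.0, -1.0]]
wrist_force: [0.8, 0.2, -0.2]
gripper_width: 0.3
finger_force: 0.0
```

```bash
python3 -c "
from h import *
rel([553.6,74,137])
s=ctrl.snapshot('side');p=np.array(ctrl.get_state()['position'])
# fingertip row in side view: dark/grey finger above roller
for z in (0,19,-7): print(z,proj(s,p-[0,0,z]))
c=int(proj(s,p)[0]);print(c,s['frame'][190:262:3,c].sum(1), )
"
```

```text
t 11.15 pos [553.5  74.  153.7] yaw 14.84 z [ 0.001 -0.    -1.   ] w 0.3 ff 0.0 F [ 0.8  0.2 -0.2]
slide [0.0001 0.0001 0.0417]
0 [290.68305252 239.8819164 ]
19 [290.57360422 251.87244972]
-7 [290.72426858 235.40820393]
290 [162 135 136 223  86 243 119  85  82 183 109 127 108 114  86 222 219 181
 158 157 150 143 289 293]
```

Request:
step_arm(
  dr=[
    [0,0,0],
    [0,0,0],
    [0,0,0],
    [0,0,0],
    [0,0,0],
  ],
  slide=[
    [0,0,0.01],
    [0,0,0.02],
    [0,0,0.028],
    [0,0,0.035],
    [0,0,0.035],
  ],
  gripper=[0,0,0,0,0],
)

```text
time: 11.7
position: [553.1, 74.0, 138.6]
tcp_rot: [[0.967, 0.256, -0.001], [0.256, -0.967, 0.0], [-0.001, -0.0, -1.0]]
wrist_force: [0.2, -0.2, 0.2]
gripper_width: -0.0
finger_force: 0.0
```

Request:
step_arm(
  dr=[
    [0,0,0],
    [0,0,0],
    [0,0,0],
    [0,0,0],
    [0,0,0],
  ],
  slide=[
    [0,0,0.003],
    [0,0,0.006],
    [0,0,0.009],
    [0,0,0.01],
    [0,0,0.01],
  ],
  gripper=[0,0,0,0,0],
)

```text
time: 12.2
position: [553.3, 74.0, 135.0]
tcp_rot: [[0.967, 0.256, -0.0], [0.256, -0.967, 0.0], [-0.0, -0.0, -1.0]]
wrist_force: [0.7, 0.3, -0.4]
gripper_width: 0.5
finger_force: 0.0
```

Request:
step_arm(
  dr=[
    [0,0,0],
    [0,0,0],
    [0,0,0],
    [0,0,0],
    [0,0,0],
  ],
  slide=[
    [0,0,0.003],
    [0,0,0.006],
    [0,0,0.009],
    [0,0,0.0115],
    [0,0,0.0115],
  ],
  gripper=[0,0,0,0,0],
)

```text
time: 12.7
position: [553.2, 74.0, 130.3]
tcp_rot: [[0.967, 0.256, -0.0], [0.256, -0.967, 0.0], [-0.0, -0.0, -1.0]]
wrist_force: [-1.4, -0.7, 0.7]
gripper_width: -0.0
finger_force: 0.0
```

Request:
step_arm(
  dr=[
    [0,0,0],
    [0,0,0],
    [0,0,0],
    [0,0,0],
    [0,0,0],
  ],
  slide=[
    [0,0,0.003],
    [0,0,0.006],
    [0,0,0.009],
    [0,0,0.0115],
    [0,0,0.0115],
  ],
  gripper=[0,0,0,0,0],
)

```text
time: 13.2
position: [553.2, 74.0, 125.7]
tcp_rot: [[0.967, 0.256, -0.0], [0.256, -0.967, 0.0], [-0.0, -0.0, -1.0]]
wrist_force: [-0.3, -0.2, -0.0]
gripper_width: -0.5
finger_force: 0.0
```

Request:
step_arm(
  dr=[
    [0,0,0],
    [0,0,0],
    [0,0,0],
    [0,0,0],
    [0,0,0],
  ],
  slide=[
    [0,0,0.003],
    [0,0,0.006],
    [0,0,0.009],
    [0,0,0.0115],
    [0,0,0.0115],
  ],
  gripper=[0,0,0,0,0],
)

```text
time: 13.7
position: [553.2, 74.0, 121.1]
tcp_rot: [[0.967, 0.256, -0.0], [0.256, -0.967, 0.0], [-0.0, -0.0, -1.0]]
wrist_force: [0.4, 0.5, -0.4]
gripper_width: 0.4
finger_force: 0.0
```

Request:
step_arm(
  dr=[
    [0,0,0],
    [0,0,0],
    [0,0,0],
    [0,0,0],
    [0,0,0],
  ],
  slide=[
    [0,0,0.003],
    [0,0,0.006],
    [0,0,0.009],
    [0,0,0.0115],
    [0,0,0.0115],
  ],
  gripper=[0,0,0,0,0],
)

```text
time: 14.2
position: [553.2, 74.0, 116.5]
tcp_rot: [[0.967, 0.256, -0.0], [0.256, -0.967, 0.0], [-0.0, -0.0, -1.0]]
wrist_force: [0.6, 0.2, 0.3]
gripper_width: 0.1
finger_force: 0.0
```

Request:
step_arm(
  dr=[
    [0,0,0],
    [0,0,0],
    [0,0,0],
    [0,0,0],
    [0,0,0],
  ],
  slide=[
    [0,0,0.002],
    [0,0,0.004],
    [0,0,0.006],
    [0,0,0.008],
    [0,0,0.008],
  ],
  gripper=[0,0,0,0,0],
)

```text
time: 14.7
position: [553.2, 74.0, 113.3]
tcp_rot: [[0.967, 0.256, -0.0], [0.256, -0.967, -0.0], [-0.0, -0.0, -1.0]]
wrist_force: [-0.7, -0.5, 0.2]
gripper_width: 0.1
finger_force: 0.0
```

Request:
step_arm(
  dr=[
    [0,0,0],
    [0,0,0],
    [0,0,0],
    [0,0,0],
    [0,0,0],
  ],
  slide=[
    [0,0,0.002],
    [0,0,0.004],
    [0,0,0.006],
    [0,0,0.008],
    [0,0,0.008],
  ],
  gripper=[0,0,0,0,0],
)

```text
time: 15.2
position: [553.2, 74.0, 110.1]
tcp_rot: [[0.967, 0.256, -0.0], [0.256, -0.967, 0.0], [-0.0, -0.0, -1.0]]
wrist_force: [0.0, -0.2, -1.2]
gripper_width: -0.1
finger_force: 0.0
```

Request:
step_arm(
  dr=[
    [0,0,0],
    [0,0,0],
    [0,0,0],
    [0,0,0],
    [0,0,0],
  ],
  slide=[
    [0,0,0.002],
    [0,0,0.004],
    [0,0,0.006],
    [0,0,0.008],
    [0,0,0.008],
  ],
  gripper=[0,0,0,0,0],
)

```text
time: 15.7
position: [553.6, 74.0, 107.6]
tcp_rot: [[0.967, 0.256, 0.001], [0.256, -0.967, 0.0], [0.001, 0.0, -1.0]]
wrist_force: [-0.4, 0.5, 5.5]
gripper_width: 0.5
finger_force: 2.7
```

Contact at about z 108 with 5.5 N. Pressing a bit more and starting to drag.

Request:
step_arm(
  dr=[
    [0,0,0],
    [0,0,0],
    [0,0,0],
    [0,0,0],
    [0,0,0],
  ],
  slide=[
    [0,0,0.002],
    [0.009,0,0.002],
    [0.018,0,0.002],
    [0.027,0,0.002],
    [0.036,0,0.0024],
  ],
  gripper=[0,0,0,0,0],
)

```text
time: 16.2
position: [567.6, 77.8, 106.8]
tcp_rot: [[0.967, 0.256, 0.001], [0.256, -0.967, 0.0], [0.001, 0.0, -1.0]]
wrist_force: [-0.8, 1.6, 5.7]
gripper_width: -0.0
finger_force: 3.0
```

```bash
python3 -c "
from h import *
rel([553.6,74,107])
pin()"
```

```text
t 16.2 pos [567.6  77.8 106.8] yaw 14.84 z [ 0.001  0.    -1.   ] w -0.0 ff 3.0 F [-0.8  1.6  5.7]
slide [-0.0363  0.0003 -0.0005]
dark rows [(225, 14), (226, 15), (227, 15), (228, 14), (229, 13), (230, 12), (232, 8), (233, 12), (234, 12), (235, 12), (236, 12), (238, 13), (239, 12), (240, 13), (241, 14), (242, 19), (243, 26), (244, 25), (245, 24), (246, 24), (247, 25), (248, 25), (249, 25), (250, 24), (251, 24), (252, 24), (253, 24), (254, 24), (255, 25), (256, 23), (257, 23), (258, 19), (259, 16), (260, 16), (261, 15), (262, 15), (263, 15), (264, 8), (265, 9), (266, 11), (267, 19), (268, 19), (269, 18)]
196 [291.2 237.6] 176 [291. 252.] 182 [291.1 247.7] 162 [290.9 261.9] [([294.0, 251.0], 0.93), ([314.0, 221.0], 0.77), ([283.0, 333.0], 0.74), ([343.0, 244.0], 0.69)]
```

Request:
step_arm(
  dr=[
    [0,0,0],
    [0,0,0],
    [0,0,0],
    [0,0,0],
    [0,0,0],
  ],
  slide=[
    [0.009,0,0.0026],
    [0.018,0,0.0045],
    [0.027,0,0.0073],
    [0.036,0,0.0105],
    [0.036,0,-0.02],
  ],
  gripper=[0,0,0,0,0],
)

```text
time: 16.8
position: [580.6, 81.4, 113.0]
tcp_rot: [[0.967, 0.256, -0.003], [0.256, -0.967, 0.0], [-0.003, -0.001, -1.0]]
wrist_force: [-0.2, -0.5, 0.4]
gripper_width: 0.3
finger_force: 0.0
```

Request:
step_arm(
  dr=[
    [0,0,0],
    [0,0,0],
    [0,0,0],
    [0,0,0],
    [0,0,0],
  ],
  slide=[
    [-0.07,0,0],
    [-0.1395,0,0],
    [-0.1395,0,0],
    [-0.1395,0,0.018],
    [-0.1395,0,0.027],
  ],
  gripper=[0,0,0,0,0],
)

```text
time: 17.3
position: [527.8, 67.1, 102.9]
tcp_rot: [[0.967, 0.256, 0.0], [0.256, -0.967, -0.0], [0.0, 0.0, -1.0]]
wrist_force: [-1.3, 0.0, 2.9]
gripper_width: 0.0
finger_force: 2.0
```

```bash
python3 -c "
from h import *
rel([553.6,74,105.5])
pin()"
```

```text
t 17.3 pos [527.8  67.1 102.9] yaw 14.83 z [ 0. -0. -1.] w 0.0 ff 2.0 F [-1.3  0.   2.9]
slide [ 0.0668 -0.0002 -0.0065]
dark rows [(241, 16), (242, 16), (243, 16), (244, 17), (245, 17), (246, 17), (247, 17), (248, 17), (249, 16), (250, 18), (251, 23), (252, 25), (253, 25), (254, 24), (255, 24), (256, 22), (257, 16), (258, 16), (259, 16), (260, 15), (261, 15), (262, 16), (263, 16), (264, 16), (265, 16), (266, 16), (267, 17), (268, 17), (269, 18)]
196 [291.2 237.6] 176 [291. 252.] 182 [291.1 247.7] 162 [290.9 261.9] [([293.0, 251.0], 0.71), ([345.0, 248.0], 0.63)]
```

Still riding (head at row 251). Full stroke in three calls.

Request:
step_arm(
  dr=[
    [0,0,0],
    [0,0,0],
    [0,0,0],
    [0,0,0],
    [0,0,0],
  ],
  slide=[
    [0.009,0,-0.002],
    [0.018,0,-0.0045],
    [0.027,0,-0.006],
    [0.036,0,-0.0068],
    [0.045,0,-0.0068],
  ],
  gripper=[0,0,0,0,0],
)

```text
time: 17.9
position: [545.7, 71.9, 106.9]
tcp_rot: [[0.967, 0.256, 0.002], [0.256, -0.967, 0.0], [0.002, 0.0, -1.0]]
wrist_force: [-1.1, 0.4, 8.6]
gripper_width: 0.3
finger_force: 4.1
```

Request:
step_arm(
  dr=[
    [0,0,0],
    [0,0,0],
    [0,0,0],
    [0,0,0],
    [0,0,0],
  ],
  slide=[
    [0.009,0,0],
    [0.018,0,0],
    [0.027,0,0],
    [0.036,0,0],
    [0.045,0,0],
  ],
  gripper=[0,0,0,0,0],
)

```text
time: 18.4
position: [563.2, 76.7, 107.1]
tcp_rot: [[0.967, 0.256, 0.003], [0.256, -0.967, 0.0], [0.003, 0.0, -1.0]]
wrist_force: [-0.0, 0.8, 7.4]
gripper_width: 0.2
finger_force: 3.6
```

```bash
python3 -c "
from h import *
rel([553.6,74,105.5])
pin()"
```

```text
t 18.4 pos [563.2  76.7 107.1] yaw 14.84 z [ 0.003  0.    -1.   ] w 0.2 ff 3.6 F [-0.   0.8  7.4]
slide [-0.025   0.0004  0.0039]
dark rows [(225, 18), (226, 18), (227, 18), (228, 17), (229, 16), (230, 15), (231, 12), (232, 12), (233, 15), (234, 15), (235, 16), (236, 15), (238, 13), (239, 13), (240, 13), (241, 15), (242, 20), (243, 26), (244, 25), (245, 25), (246, 25), (247, 25), (248, 25), (249, 25), (250, 24), (251, 24), (252, 24), (253, 24), (254, 24), (255, 25), (256, 25), (257, 23), (258, 19), (259, 17), (260, 17), (261, 17), (262, 17), (263, 17), (265, 8), (266, 10), (267, 19), (268, 19), (269, 18)]
196 [291.2 237.6] 176 [291. 252.] 182 [291.1 247.7] 162 [290.9 261.9] [([316.0, 220.0], 0.92), ([342.0, 246.0], 0.84), ([294.0, 251.0], 0.62)]
```

Forces are good (7–9 N, low drag, so it is rolling). Finish the stroke, return and start the next.

Request:
step_arm(
  dr=[
    [0,0,0],
    [0,0,0],
    [0,0,0],
    [0,0,0],
    [0,0,0],
  ],
  slide=[
    [0.009,0,0],
    [0.018,0,0.0008],
    [0.027,0,0.0023],
    [0.036,0,0.0047],
    [0.045,0,0.008],
  ],
  gripper=[0,0,0,0,0],
)

```text
time: 19.0
position: [580.3, 81.2, 103.2]
tcp_rot: [[0.967, 0.256, 0.002], [0.256, -0.967, 0.0], [0.002, 0.0, -1.0]]
wrist_force: [0.2, 1.8, 4.8]
gripper_width: -0.3
finger_force: 2.4
```

Request:
step_arm(
  dr=[
    [0,0,0],
    [0,0,0],
    [0,0,0],
    [0,0,0],
    [0,0,0],
  ],
  slide=[
    [0,0,-0.027],
    [-0.07,0,-0.027],
    [-0.135,0,-0.027],
    [-0.135,0,-0.01],
    [-0.135,0,-0.001],
  ],
  gripper=[0,0,0,0,0],
)

```text
time: 19.5
position: [527.3, 66.9, 103.2]
tcp_rot: [[0.967, 0.256, 0.0], [0.256, -0.967, -0.0], [0.0, 0.0, -1.0]]
wrist_force: [-0.6, -0.8, 0.2]
gripper_width: 0.3
finger_force: 0.1
```

```bash
python3 -c "
from h import *
rel([553.6,74,105.5])
pin()"
```

```text
t 19.5 pos [527.3  66.9 103.2] yaw 14.81 z [ 0. -0. -1.] w 0.3 ff 0.1 F [-0.6 -0.8  0.2]
slide [ 0.0682 -0.0002 -0.0057]
dark rows [(241, 13), (242, 16), (243, 16), (244, 16), (245, 16), (246, 16), (247, 16), (248, 17), (249, 17), (250, 20), (251, 24), (252, 25), (253, 25), (254, 25), (255, 24), (256, 24), (257, 17), (258, 17), (259, 17), (260, 17), (261, 16), (262, 16), (263, 17), (264, 17), (265, 17), (266, 17), (267, 18), (268, 18), (269, 18)]
196 [291.2 237.6] 176 [291. 252.] 182 [291.1 247.7] 162 [290.9 261.9] [([346.0, 245.0], 0.57), ([297.0, 251.0], 0.56)]
```

Request:
step_arm(
  dr=[
    [0,0,0],
    [0,0,0],
    [0,0,0],
    [0,0,0],
    [0,0,0],
  ],
  slide=[
    [0.007,0,0.0],
    [0.016,0,-0.003],
    [0.025,0,-0.0046],
    [0.034,0,-0.0056],
    [0.043,0,-0.0056],
  ],
  gripper=[0,0,0,0,0],
)

```text
time: 20.1
position: [545.3, 71.8, 106.6]
tcp_rot: [[0.967, 0.256, 0.003], [0.256, -0.967, 0.0], [0.003, 0.001, -1.0]]
wrist_force: [-1.8, 1.0, 8.2]
gripper_width: -0.0
finger_force: 4.5
```

```bash
python3 -c "
from h import *
rel([553.6,74,105.5])
pin()"
```

```text
t 20.1 pos [545.3  71.8 106.6] yaw 14.84 z [ 0.003  0.    -1.   ] w -0.0 ff 4.5 F [-1.8  1.   8.2]
slide [ 0.0215 -0.      0.0028]
dark rows [(225, 18), (226, 18), (227, 18), (228, 18), (229, 16), (230, 15), (231, 15), (232, 12), (233, 14), (234, 16), (235, 16), (236, 15), (237, 16), (238, 16), (239, 16), (240, 16), (241, 15), (242, 15), (243, 15), (244, 12), (245, 10), (246, 9), (252, 15), (253, 25), (254, 25), (255, 25), (256, 25), (257, 24), (258, 24), (259, 24), (260, 24), (261, 24), (262, 24), (263, 24), (264, 23), (265, 23), (266, 25), (267, 26), (268, 21), (269, 18)]
196 [291.2 237.6] 176 [291. 252.] 182 [291.1 247.7] 162 [290.9 261.9] [([315.0, 225.0], 0.93), ([345.0, 244.0], 0.8), ([292.0, 260.0], 0.57)]
```

The head dropped 10 rows (dark block 243 → 253, recognised at 260), which is the expected 14 mm, so the pin is in the notch. Lifting off straight up.

Request:
step_arm(
  dr=[
    [0,0,0],
    [0,0,0],
    [0,0,0],
    [0,0,0],
    [0,0,0],
  ],
  slide=[
    [0,0,-0.01],
    [0,0,-0.04],
    [0,0,-0.12],
    [0,0,-0.24],
    [0,0,-0.3],
  ],
  gripper=[0,0,0,0,0],
)

```text
time: 20.7
position: [544.9, 71.5, 229.9]
tcp_rot: [[0.967, 0.256, 0.005], [0.256, -0.967, -0.0], [0.005, 0.002, -1.0]]
wrist_force: [0.3, 1.0, 0.2]
gripper_width: 0.1
finger_force: 0.0
```

Request:
step_arm(
  dr=[
    [0,0,0],
    [0,0,0],
    [0,0,0],
    [0,0,0],
    [0,0,0],
  ],
  slide=[
    [0,0,0],
    [0,0,0],
    [0,0,0],
    [0,0,0],
    [0,0,0],
  ],
  gripper=[0,0,0,0,0],
)

```text
time: 21.2
position: [543.6, 71.5, 224.7]
tcp_rot: [[0.967, 0.256, -0.002], [0.256, -0.967, 0.0], [-0.001, -0.001, -1.0]]
wrist_force: [-0.3, 0.1, 0.0]
gripper_width: -0.2
finger_force: 0.0
```

```bash
python3 -c "
from h import *
rel([553.6,74,105.5])
s=pin();print('cols',s['frame'][244:272,291].sum(1))"
```

```text
t 21.2 pos [543.6  71.5 224.7] yaw 14.83 z [-0.002  0.    -1.   ] w -0.2 ff 0.0 F [-0.3  0.1  0. ]
slide [0.0261 0.0004 0.298 ]
dark rows [(250, 8), (251, 18), (252, 25), (253, 25), (254, 26), (255, 26), (256, 26), (257, 26), (258, 26), (259, 26), (260, 26), (261, 26), (262, 26), (263, 26), (264, 26), (265, 26), (266, 26), (267, 20), (268, 19), (269, 18)]
196 [291.2 237.6] 176 [291. 252.] 182 [291.1 247.7] 162 [290.9 261.9] [([295.0, 260.0], 0.76), ([314.0, 222.0], 0.56), ([345.0, 242.0], 0.53)]
cols [517 467 222 219 220 220 207 187 179 168 163 158 157 156 155 153 148 149
 145 145 139 141 161 271 284 282 282 282]
```

The pin stays down (head at row 260, top at about row 247, predicted 247.7 for the locked height). The robot is clear.

```bash
python3 -c "
from cell import ctrl
print(ctrl.job_done())"
```

```text
the job is handed in; nothing more can be done
None
```

The pin is in the guide bore and has dropped into the rim's notch, so the roller is locked; the side camera showed the head about 14 mm lower with the arm clear, and I handed the job in at about 21 s.

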